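Shut and stack the locking parts boxes

TASK

Shut the open lid of the parts box that is screwed to the bench, then stack the deep box on it and the shallow box on top of the deep one, each turned so that the pockets in its underside drop fully over the ribs of the lid below. Keep both boxes upright, and leave the tip cleaner and the solder spool where they are.

Things in the scene. Friction and masses are not known exactly. Their poses are not given: they have to be found in the camera images.
- bottom_box: Bottom box, fixed: black plastic, 60 mm (its x) by 90 mm (its y), grey lid standing open; screwed down on an 86 x 124 x 4 mm aluminium plate. Origin on the bench under its centre. x points from its front (blank card window, x = -30 mm) to its back (hinge, x = +30 mm), z up.
- bottom_seat (a point): Centre of the top face that the bottom box's lid has when shut, 50 mm above the bench; fixed to the box, does not swing with the lid; axes as bottom_box. The box that stands here must have its front to the same side as the bottom box.
- lid_hinge (a point): Middle of the lid's hinge line, at the bottom box's back upper edge, 44 mm above the bench; axes as bottom_box (hinge line along y). The lid is 6 mm thick, 60 mm from hinge to free edge, 90 mm wide; its underside passes through the hinge line.
- lid_edge (a point): Middle of the lid's free edge on its outer face, moves with the lid; x toward the hinge, z out of the outer face. That face has two round-topped ribs along y, 10 mm wide, 6.5 mm high, centred in y: a long one (60 mm) 15 mm from the free edge and a short one (28 mm) 15 mm from the hinge.
- bottom_lid (a joint): Angle of the bottom box's lid in rad: 0 shut, grows as the front edge swings up and back toward the hinge, at most 1.5 (nearly upright). The hinge is stiff: the lid stays where it is left; about 0.05 N m (1 to 4 N at the free edge) moves it.
- deep_box_center (a point): Centre (half-way up) of the deep box: loose, closed, black with a grey lid fixed shut, 60 mm (x) by 90 mm (y) by 60 mm high without ribs, about 0.28 kg, flat side walls. x from its front (card window) to its back, z up. Seated, it is 30 mm above bottom_seat. Stands left or right of the bottom box.
- deep_box: The deep box; origin at the centre of its underside, same axes. Ribs on its lid as on the bottom box: long at x = -15 mm, short at x = +15 mm. Underside: two pockets 7 mm deep over the same places (12 x 62 mm and 12 x 30 mm), 1 mm play on each side of a rib; so it seats only with its front to the same side as the box below.
- shallow_box_center (a point): Centre (half-way up) of the shallow box: like the deep box (same footprint, looks, axes) but 38 mm high without ribs, about 0.2 kg. Seated on the deep box it is 49 mm above deep_box_center.
- shallow_box: The shallow box; origin at the centre of its underside, same axes. Same ribs and pockets as the deep box.
- tip_cleaner: Bystander: black round cup with brass wool, 64 mm across, 37 mm high, loose; origin at the centre of its underside.
- solder_spool: Bystander: standing spool of solder wire with blue flanges, about 62 mm across, 52 mm high to the upper flange (76 mm with its loose wire end), loose; origin at the centre of its underside.

How it is judged:
On the way, in this order (a step that is already met when the one before it is completed fails the run):
1. the lid of the bottom box is shut (value of joint bottom_lid below 0.05 rad), for 0.2 s.
2. the deep box is locked on the bottom box's lid (horizontal distance between deep_box_center and bottom_seat below 0.003 m and z of deep_box_center in the frame of bottom_seat between 0.0265 and 0.0325 m and angle between the x axis of deep_box_center and the x axis of bottom_seat, either way round below 0.06 rad and angle between deep_box_center's own z axis and vertical below 0.05 rad), for 0.2 s.
3. the shallow box is locked on the deep box (horizontal distance between shallow_box_center and deep_box_center below 0.003 m and z of shallow_box_center in the frame of deep_box_center between 0.0455 and 0.0515 m and angle between the x axis of shallow_box_center and the x axis of deep_box_center, either way round below 0.06 rad and angle between shallow_box_center's own z axis and vertical below 0.05 rad), for 0.2 s.
At the end, for the whole second after the job is handed in: The bottom box's lid is shut (under 0.05 rad); the deep box sits on it and the shallow box on the deep box, each centred within 3 mm and 0.06 rad on the box below, fully down over the ribs (centre no more than 2.5 mm above its seated height), level within 0.05 rad and at rest (all of step 2 and all of step 3 and value of joint bottom_lid below 0.05 rad and linear speed of each of deep_box, shallow_box below 0.01 m/s); the robot touches nothing.
It fails at once if a box is tipped more than 0.6 rad (angle between any of deep_box_center, shallow_box_center's own z axis and vertical above 0.6 rad).
It fails at once if the tip cleaner or the solder spool is moved more than 20 mm (distance of any of tip_cleaner, solder_spool from where it was at the start of the episode above 0.02 m).
It also fails if it takes over 64 s, if anything falls off the work surface, if the arm or the gripper's body presses on something with over 40 N, if the wrist force passes 120 N, or if a joint passes its speed limit or range.

ROBOT

A 6-joint arm with a two-finger parallel gripper is mounted at the origin on the work surface; the furniture and walls round the work are solid. World frame = base frame: x ahead of the robot, y to its left, z up, the work surface at z = 0. Lengths are in m, angles in rad, forces in N, time in s.
With the tool pointing down it reaches from about 0.275 to 0.875 m from the base axis. Payload 12.5 kg.
Tool frame: the origin (TCP) lies on the centre line of the jaws, within the pads' length; the fingertips stand r.finger_overhang ahead of it and the grasp point (between the pads) lies 3 mm ahead of it (r.finger_overhang is the distance from the TCP to the fingertips, in m); z points along the fingers, y is the direction in which the jaws open and shut (so a half turn about z gives the same grasp; the last joint's range is limited). The gripper opens to 85 mm and grips with 20 to 120 N. Pads are 22 mm wide; open, the fingers measure 114 mm over their backs; the gripper's body (76 mm by 85 mm) begins 54 mm behind the grasp point. The pads swing forward as they close: fully open they stand 13 mm farther back than shut.
Start: joints at [-1.398, 0.351, 1.652, -0, 1.139, -0.085], TCP at [0.14, -0.532, 0.253] pointing down, gripper open.
Joint ranges: [-2.75, 2.75], [-0.79, 2.1], [0.01, 2.65], [-1.57, 4.71], [0.07, 3.14], [-2.87, 2.87]. Speed limits (rad/s): [2.22, 2.22, 2.79, 3.14, 3.14, 3.14].

INTERFACE

Orientations are given as a unit quaternion [x, y, z, w].
In Python, from cell import r, optics gives the robot as it stands. The module is installed in compiled form; this text tells all that it offers. Calls block until the motion is done:
- r.move_to(position, orientation): joint-space move of the TCP to a pose.
- r.move_linear(position, rot=None, vel=0.15): straight line of the TCP; rot=None keeps the orientation; vel is the mean speed in m/s.
- r.set_joints(angles): joint-space move.
- r.set_gripper(opening, squeeze=None): opening from 0.0 (shut) to 1.0 (fully open); squeeze is the grip in N (None keeps the last); returns when the fingers have stopped.
- r.sleep(seconds).
- r.inverse_kinematics(position, orientation): joint angles nearest the present ones, or None.
- optics.get_image(name): name is "scene" or "top" or "wrist"; returns a dict with "pixels" (400x640x3 uint8, red, green, blue), "depth" (400x640 float32, m along the optical axis (not along the pixel's ray), 0 where there is no reading), "fx", "fy", "cx", "cy" (pixels), "camera_from_world" (4x4, takes a point from world to camera coordinates); the wrist camera has in their place "mount" (4x4, takes a point from camera to tool coordinates, whose origin is the TCP and whose axes are the flange's). Camera axes: x right, y down, z forward; pixel columns grow to the right and rows downward; lengths in m; the calibration is good to about 2 mm. The wrist camera is an equidistant fisheye: a pixel r from the principal point sees the ray r / f radians off the axis. A picture is of the moment at which its call begins: read the wrist's pose just before it.
A pose or a line that the arm cannot do raises r.PlanningError and nothing moves.
- r.hand_in(): hands the job in, once; it reports no verdict.
Readings, each from a call of its own:
- r.current_t(): time.
- r.current_q(): joint angles.
- r.current_qvel(): joint speeds.
- r.current_effort(): joint torques, N m.
- r.current_tool_pos(): TCP position.
- r.current_ee_rot(): TCP orientation.
- r.current_contact_force(): force on the tool from outside, world axes, zero at the start.
- r.current_torque(): the same for the moment, N m.
- r.current_opening(): opening from 0.0 (shut) to 1.0 (fully open).
Only numpy, scipy, OpenCV 4.12 (cv2) and the standard library are available. Lean on these libraries where they do the work, as an engineer would, in place of code of your own. Each camera call takes 0.05 s, during which the arm holds its last target.

## Working session

There is one attempt and no reset: what is moved stays moved. The work goes in short steps, each a Python script; the robot and the scene stay as the last script left them, time stands still between calls to the robot, and variables do not carry over. Pictures are saved under pics/ and viewed, and the job is handed in when it is done.

```bash
mkdir -p pics; ls
python3 - <<'E'
from cell import r, optics
import cv2, numpy as np
print(r.finger_overhang, r.current_t(), r.current_tool_pos(), r.current_ee_rot(), r.current_opening())
for n in ["scene","top","wrist"]:
    im=optics.get_image(n)
    cv2.imwrite(f"pics/{n}0.png",im["pixels"][:,:,::-1]); np.savez(f"{n}0.npz",**{k:v for k,v in im.items()})
    print(n,im["fx"],im["cx"],im["cy"],im.get("camera_from_world",im.get("mount")), (im["depth"]>0).mean())
E
```

```text
pics
0.022 0.0 [ 0.14021169 -0.53151379  0.25275965] [ 9.91704659e-01  1.28536140e-01 -1.64088854e-05 -5.74491613e-04] 1.002226722223713
scene 429.2118467906667 319.00573307400356 198.71934505655554 [[ 0.95783535  0.28644978  0.02231526 -0.43383283]
 [ 0.13907858 -0.39428599 -0.90840283  0.02310551]
 [-0.2514132   0.87320392 -0.41750009  1.06047296]
 [ 0.          0.          0.          1.        ]] 0.9913984375
top 389.2272472551599 311.1853519519986 202.38295499942035 [[-3.14912351e-04 -9.99964476e-01 -8.42302312e-03  7.12943537e-02]
 [-9.89409105e-01  1.53419709e-03 -1.45145683e-01  4.45361800e-01]
 [ 1.45153449e-01  8.28810760e-03 -9.89374441e-01  1.05771496e+00]
 [ 0.00000000e+00  0.00000000e+00  0.00000000e+00  1.00000000e+00]] 0.99576953125
wrist 309.70691628693146 316.70248499630435 198.58186835301103 [[ 4.26136329e-05 -9.51991603e-01 -3.06124136e-01  7.73945691e-02]
 [ 9.99999668e-01  2.89758660e-04 -7.61894161e-04 -1.03911110e-03]
 [ 8.14018963e-04 -3.06124002e-01  9.51991299e-01 -1.20178893e-01]
 [ 0.00000000e+00  0.00000000e+00  0.00000000e+00  1.00000000e+00]] 0.996
```

View pics/scene0.png

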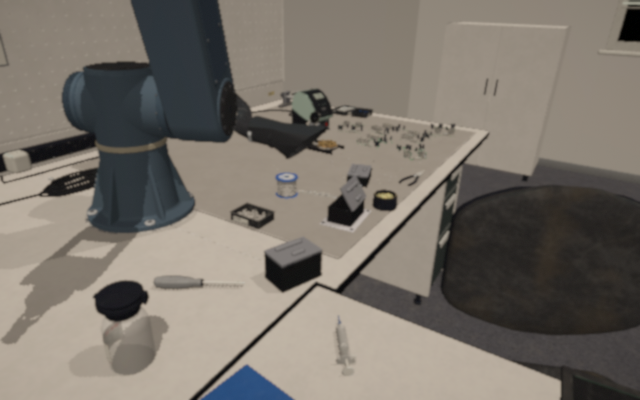

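View pics/top0.png

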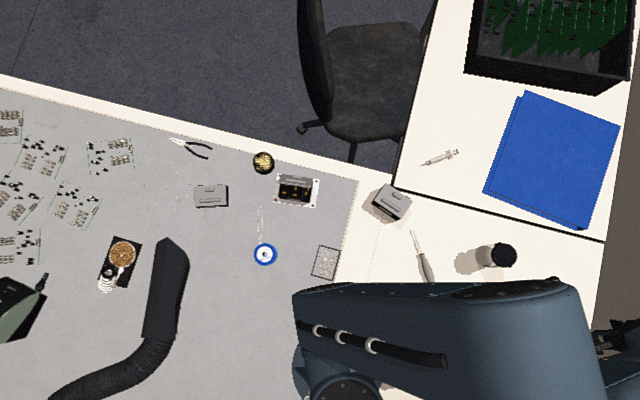

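View pics/wrist0.png

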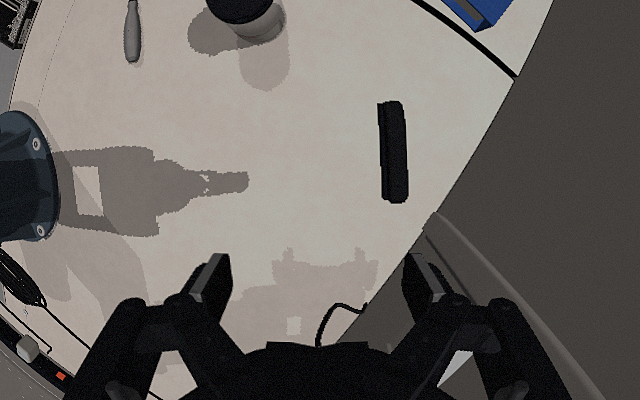

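Top view: the open bottom box is at (297,190), with loose boxes at (211,195) and (390,203). The cleaner is at (263,162) and the spool at (265,254). Next I'll zoom in and measure.

```bash
cat > h.py <<'E'
import numpy as np, cv2
def pts(im):
    """world points per pixel (fixed cams)"""
    d=im["depth"].astype(float); v,u=np.indices(d.shape)
    c=np.stack([(u-im["cx"])/im["fx"]*d,(v-im["cy"])/im["fy"]*d,d],-1)
    T=np.linalg.inv(im["camera_from_world"]); return c@T[:3,:3].T+T[:3,3]
def ray(im,u,v,z):
    T=np.linalg.inv(im["camera_from_world"]); d=T[:3,:3]@np.array([(u-im["cx"])/im["fx"],(v-im["cy"])/im["fy"],1]); o=T[:3,3]
    return o+d*(z-o[2])/d[2]
def proj(im,p):
    c=im["camera_from_world"]@np.append(p,1); return np.array([im["fx"]*c[0]/c[2]+im["cx"],im["fy"]*c[1]/c[2]+im["cy"]])
E
python3 - <<'E'
from h import *
im={k:v for k,v in np.load("top0.npz").items()}
P=pts(im)
print("bench", np.median(P[220:240,190:230,2]))
for n,(u,v) in dict(L=(211,195),R=(390,203),plate=(280,185)).items(): print(n,P[v,u], [np.round(P[v+a,u+b],3).tolist() for a,b in((-4,0),(4,0),(0,8))])
img=im["pixels"][:,:,::-1]
cv2.imwrite("pics/topz.png",cv2.resize(img[140:280,180:420],None,fx=3.3,fy=3.3,interpolation=cv2.INTER_CUBIC))
for n,(u0,u1,v0,v1) in dict(L=(185,240,175,218),R=(365,420,175,228),M=(270,325,165,215),cl=(248,280,148,180),sp=(248,282,235,272)).items():
    S=P[v0:v1,u0:u1]; m=S[...,2]>0.025
    q=S[m]; print(n,m.sum(),np.percentile(q[:,2],[50,75,90,99]).round(4), q.mean(0).round(4),q.min(0).round(3),q.max(0).round(3))
    for lim in [(q[:,2]>np.percentile(q[:,2],40))]:
        pp=q[lim][:,:2].astype(np.float32); print(cv2.minAreaRect(pp))
E
```

```text
bench 0.0021613470531895995
L [0.46543322 0.35064189 0.04145801] [[0.478, 0.352, 0.037], [0.454, 0.35, 0.041], [0.287, 0.062, 1.112]]
R [ 0.43852685 -0.1429977   0.06605586] [[0.45, -0.144, 0.061], [0.428, -0.144, 0.061], [0.439, -0.165, 0.062]]
plate [0.49319636 0.15796768 0.04291191] [[0.494, 0.153, 0.095], [0.482, 0.158, 0.043], [0.5, 0.138, 0.007]]
L 722 [0.0382 0.0402 0.043  1.1117] [0.4627 0.3492 0.0546] [0.287 0.062 0.025] [0.498 0.401 1.112]
((0.40795692801475525, 0.22215038537979126), (0.3918949365615845, 0.08719900250434875), 65.53987121582031)
R 827 [0.0597 0.0616 0.0647 1.1117] [ 0.442  -0.1484  0.0748] [ 0.287 -0.205  0.025] [0.495 0.062 1.112]
((0.36262941360473633, -0.07443636655807495), (0.09413624554872513, 0.2970224916934967), 46.56985855102539)
M 512 [0.0675 0.0905 0.0955 1.1117] [0.485  0.1147 0.0952] [0.287 0.062 0.025] [0.555 0.189 1.112]
((0.40224984288215637, 0.11066672950983047), (0.2330358624458313, 0.09074117988348007), 1.7086410522460938)
cl 228 [0.0313 0.035  0.0375 1.1117] [0.5551 0.2026 0.0601] [0.287 0.062 0.025] [0.591 0.236 1.112]
((0.44537943601608276, 0.13168905675411224), (0.3412584960460663, 0.05832243710756302), 33.25764083862305)
sp 395 [0.0524 0.0537 0.0549 0.0648] [0.3015 0.196  0.0603] [0.262 0.062 0.026] [0.332 0.226 1.112]
((0.30656662583351135, 0.1459885686635971), (0.06640525162220001, 0.1594458520412445), 9.608329772949219)
```

View pics/topz.png

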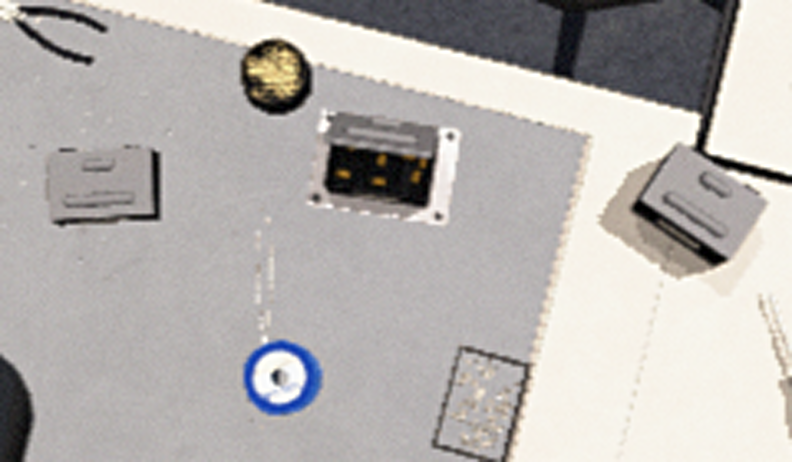

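Left is the shallow box (top about 0.04), right is the deep box (about 0.06). Long ribs show that all fronts face roughly toward the robot. Next I take coarse poses, then a close wrist look at the bottom and deep boxes.

```bash
cat >> h.py <<'E'
from scipy.spatial.transform import Rotation as Ro
def quat(psi,flip=False):
    """tool down, tool y along +-box x at yaw psi"""
    a=psi+(np.pi if flip else 0); y=np.array([np.cos(a),np.sin(a),0]); z=np.array([0,0,-1.]); x=np.cross(y,z)
    return Ro.from_matrix(np.stack([x,y,z],1)).as_quat()
E
python3 - <<'E'
from h import *
from cell import r
im={k:v for k,v in np.load("top0.npz").items()}
P=pts(im)
for n,(u0,u1,v0,v1,a,b) in dict(L=(185,240,175,218,.032,.06),R=(365,420,175,228,.052,.08),M=(270,325,165,215,.025,.055),lid=(270,325,165,215,.056,.15),plate=(270,325,165,215,.004,.012),cl=(248,280,148,180,.025,.05),sp=(248,282,235,272,.04,.08)).items():
    q=P[v0:v1,u0:u1].reshape(-1,3); q=q[(q[:,2]>a)&(q[:,2]<b)]
    (c,s,an)=cv2.minAreaRect(q[:,:2].astype(np.float32)); print(n,len(q),q.mean(0).round(3),np.round(c,3),np.round(s,3),round(an,1),q[:,2].max())
for p,psi in [((.485,.11),0),((.44,-.147),-.5),((.463,.349),0)]:
  for f in (0,1):
    for z in (.28,.05):
      print(p,f,z,np.round(r.inverse_kinematics([*p,z],quat(psi,f)),2))
E
```

```text
L 684 [0.466 0.354 0.039] [0.466 0.355] [0.061 0.091] 2.3 0.050866497622206186
R 734 [ 0.446 -0.154  0.06 ] [ 0.448 -0.154] [0.09  0.063] 54.8 0.07087600604833821
M 179 [0.479 0.122 0.039] [0.494 0.135] [0.143 0.08 ] 69.1 0.054267004814882336
lid 316 [0.497 0.113 0.082] [0.499 0.113] [0.09  0.035] 80.7 0.0996887105856683
plate 700 [0.477 0.116 0.006] [0.488 0.113] [0.157 0.144] 89.7 0.011804057365449427
cl 221 [0.563 0.207 0.031] [0.562 0.208] [0.058 0.057] 0.5 0.04099201205567615
sp 390 [0.302 0.197 0.052] [0.301 0.199] [0.059 0.064] 28.2 0.07631756860972283
(0.485, 0.11) 0 0.28 [ 0.13  0.23  1.75 -0.    1.16  0.13]
(0.485, 0.11) 0 0.05 [ 0.13  0.58  1.92 -0.    0.64  0.13]Traceback (most recent call last):
  File "<stdin>", line 11, in <module>
    return _wrapfunc(a, 'round', decimals=decimals, out=out)
    return _wrapit(obj, method, *args, **kwds)
    result = getattr(arr, method)(*args, **kwds)
TypeError: unsupported operand type(s) for *: 'NoneType' and 'float'
```

```bash
cat >> h.py <<'E'
def wshot(name):
    from cell import r,optics
    p=r.current_tool_pos(); q=r.current_ee_rot(); im=optics.get_image("wrist")
    T=np.eye(4); T[:3,:3]=Ro.from_quat(q).as_matrix(); T[:3,3]=p
    im["world_from_camera"]=T@im["mount"]; np.savez(name+".npz",**im); cv2.imwrite(f"pics/{name}.png",im["pixels"][:,:,::-1]); return im
def load(n): return {k:v for k,v in np.load(n+".npz").items()}
def wdirs(im,u,v):
    x=np.asarray(u,float)-im["cx"]; y=np.asarray(v,float)-im["cy"]; rr=np.hypot(x,y)+1e-9; th=rr/im["fx"]
    return np.stack([np.sin(th)*x/rr,np.sin(th)*y/rr,np.cos(th)],-1)
def wray(im,u,v,z):
    T=im["world_from_camera"]; d=wdirs(im,u,v)@T[:3,:3].T; o=T[:3,3]
    return o+d*((z-o[2])/d[...,2])[...,None]
def wpts(im):
    v,u=np.indices(im["depth"].shape); d=wdirs(im,u,v); d=d/d[...,2:3]*im["depth"][...,None].astype(float); T=im["world_from_camera"]
    return d@T[:3,:3].T+T[:3,3]
E
python3 - <<'E'
from h import *
from cell import r
r.move_to([.447,-.154,.26],quat(np.radians(-35.2))); print(r.current_t(),r.current_q().round(2)); wshot("deep1")
r.move_to([.485,.115,.26],quat(np.radians(-8.5))); print(r.current_t(),r.current_q().round(2)); wshot("bot1")
E
```

```text
1.925 [-0.43  0.2   1.83 -0.    1.1   0.18]
3.0333 [ 0.14  0.25  1.77 -0.    1.12  0.29]
```

View pics/deep1.png

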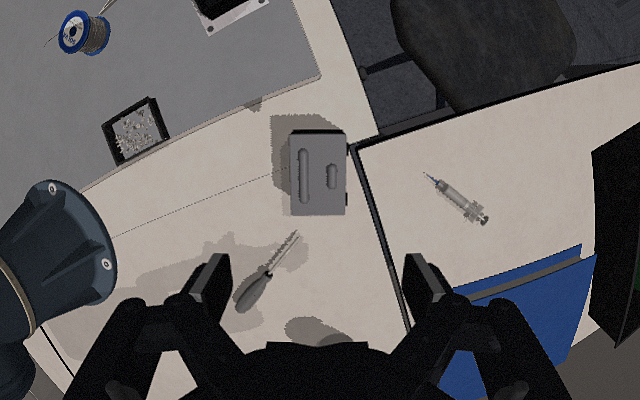

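View pics/bot1.png

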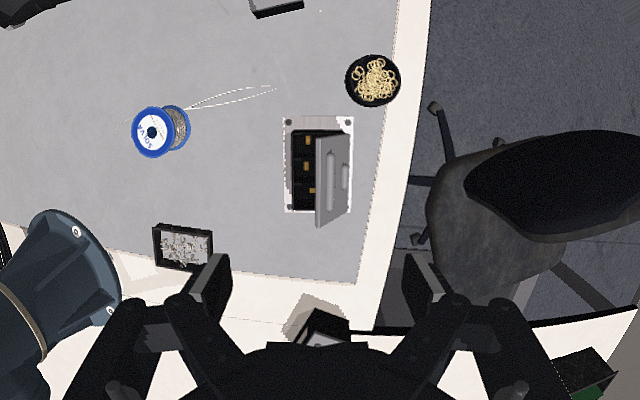

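Deep view: lid centred at (318,172), long rib on the left at (304,177). Bottom view: plate corners near (285,117), (353,117) and (285,212), with the lid free edge at x≈317. I'll compute both.

```bash
cat >> h.py <<'E'
def toplid(im,u0,u1,v0,v1,ztop,dz=.006):
    """outline of grey lid face: depth-selected region, pixel contour cast on plane ztop -> rect"""
    Z=wpts(im)[...,2]; m=np.zeros(Z.shape,np.uint8); m[v0:v1,u0:u1]=(np.abs(Z[v0:v1,u0:u1]-ztop-.002)<dz)
    px=im["pixels"].astype(int); m&=(px.min(2)>60).astype(np.uint8)
    m=cv2.morphologyEx(m,cv2.MORPH_OPEN,np.ones((3,3),np.uint8))
    cs,_=cv2.findContours(m,cv2.RETR_EXTERNAL,cv2.CHAIN_APPROX_NONE); c=max(cs,key=cv2.contourArea)[:,0]
    w=wray(im,c[:,0],c[:,1],ztop)[:,:2]
    mm=cv2.moments((w*1e4).astype(np.float32).reshape(-1,1,2))
    rect=cv2.minAreaRect((w*1000).astype(np.float32))
    return rect, np.array([mm["m10"],mm["m01"]])/mm["m00"]/10, m
E
python3 - <<'E'
from h import *
im=load("deep1"); rect,cm,m=toplid(im,260,370,110,230,.06); print("deep",rect,cm,m.sum())
im=load("bot1"); P=wpts(im)
q=P[115:230,312:355].reshape(-1,3); print(P[160,322],P[160,350],P[160,305])
q=q[(q[:,2]>.05)&(q[:,2]<.12)]; print(len(q), np.percentile(q[:,2],[1,50,99]))
# plate screws/corners
px=im["pixels"].astype(int); Z=P[...,2]; m=np.zeros(Z.shape,np.uint8); R=(slice(105,225),slice(275,365)); m[R]=((px[R].min(2)>195))
cv2.imwrite("pics/botz.png",cv2.resize(np.vstack([im["pixels"][100:235,265:375,::-1]]),None,fx=4,fy=4,interpolation=cv2.INTER_CUBIC))
# plane fit of lid
c=q.mean(0)
for _ in range(5):
    U,S,V=np.linalg.svd(q-c,full_matrices=False); n=V[2]; q=q[np.abs((q-c)@n)<.006]; c=q.mean(0)
n=n*np.sign(n[2]); print("lid n",n,"angle",np.arccos(n[2]),"yaw",np.degrees(np.arctan2(n[1],n[0])),c,len(q))
E
```

```text
deep ((446.86590576171875, -152.6595458984375), (88.07954406738281, 59.47530746459961), 54.76676940917969) [ 446.96123067 -152.69938321] 4356
[0.49239472 0.1382013  0.09300594] [0.52567777 0.11642627 0.00389135] [0.47083671 0.12510643 0.00692512]
2844 [0.05099673 0.0871065  0.09685934]
lid n [ 0.80610235 -0.12442556  0.57854757] angle 0.9538494716866461 yaw -8.774615130015448 [0.4988935  0.11608551 0.07936105] 2784
```

View pics/botz.png

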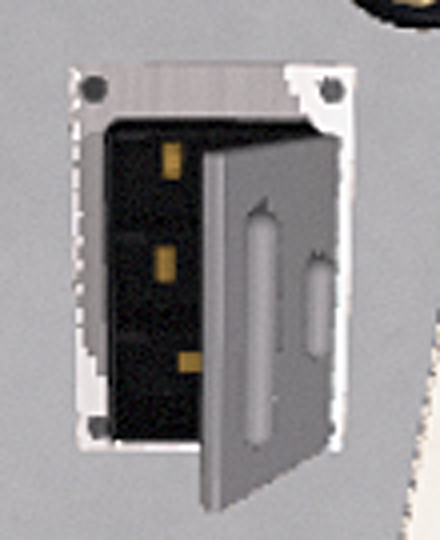

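Run:
```python
from h import *
im=load("bot1")
c=np.array([(72,66),(355,66),(350,450),(78,450)])/4+[265,100]-.4
w=wray(im,c[:,0],c[:,1],.004); print(w.round(4)); print(w.mean(0), np.linalg.norm(w-np.roll(w,1,0),axis=1))
s=np.array([(94,90),(332,90),(98,428)])/4+[265,100]-.4
w2=wray(im,s[:,0],s[:,1],.005); print(w2.round(4)); d=w2[1]-w2[0]; print("yaw",np.degrees(np.arctan2(d[1],d[0])), "center",(w2[1]+w2[2])/2)
d=w2[0]-w2[2];print("yaw",np.degrees(np.arctan2(d[1],d[0]))-90)
```

```text
[[0.4524 0.1825 0.004 ]
 [0.5368 0.1698 0.004 ]
 [0.5202 0.0479 0.004 ]
 [0.4328 0.0611 0.004 ]]
[0.48554322 0.11531202 0.004     ] [0.12292757 0.08535167 0.12298993 0.08838206]
[[0.4579 0.1742 0.005 ]
 [0.5288 0.1635 0.005 ]
 [0.4408 0.0679 0.005 ]]
yaw -8.544931151779155 center [0.48477115 0.11571195 0.005     ]
yaw -9.14274715392007
```

Bottom box: centre (0.485, 0.1155), yaw −8.8°, lid at 0.95 rad. I'll close the lid by sweeping the shut fingertips round the hinge.

```bash
cat > close.py <<'E'
from h import *
from cell import r
psi=np.radians(-8.8); B=np.array([.485,.1155]); ex=np.array([np.cos(psi),np.sin(psi)]); q=quat(psi)
def tcp(cx,cz): return [*(B+ex*(cx+14.5)/1000),cz/1000+r.finger_overhang]
r.set_gripper(0.0); print("op",r.current_opening(),r.current_t())
r.move_to(tcp(22,108),q)
for th in [1.05,.85,.65,.45,.3,.2]:
    r.move_linear(tcp(30-56*np.cos(th)+6*np.sin(th),44+56*np.sin(th)+6*np.cos(th)),vel=.1)
    print(th,r.current_contact_force().round(1),r.current_t())
x=30-56*np.cos(.2)+6*np.sin(.2); z=61
while z>52:
    r.move_linear(tcp(x,z),vel=.06); f=r.current_contact_force(); print(z,f.round(1),r.current_tool_pos().round(4))
    if f[2]>10: break
    z-=.7
r.sleep(.2); print(r.current_contact_force())
r.move_linear(tcp(x,z+60),vel=.2); 
r.set_gripper(1.0)
r.move_to([.485,.1155,.26],q); print(r.current_t()); wshot("bot2")
E
python3 close.py
```

```text
op 0.0027625211643454994 3.85
1.05 [-0.2  0.2  0.8] 4.7917
0.85 [-0.4  1.   0.4] 5.05
0.65 [-0.3  0.  -0.1] 5.3083
0.45 [0.4 0.5 0.2] 5.5667
0.3 [ 0.4 -0.3  0.5] 5.8167
0.2 [ 0.2  0.6 -0. ] 6.0667
61 [-0.   0.2  0.3] [0.476  0.1169 0.0831]
60.3 [-0.9  0.1 -1.3] [0.476  0.1169 0.0823]
59.599999999999994 [0.  0.6 0.3] [0.4759 0.1169 0.0815]
58.89999999999999 [ 0.5  0.6 -1.1] [0.4759 0.1169 0.0808]
58.19999999999999 [0.1 0.4 0.1] [0.4759 0.1169 0.0802]
57.499999999999986 [-0.2 -0.3  0.5] [0.4759 0.1169 0.0795]
56.79999999999998 [0.4 0.3 1. ] [0.4759 0.1169 0.0788]
56.09999999999998 [-1.2  0.3  4.8] [0.476  0.1169 0.0783]
55.39999999999998 [-3.5 -0.8 13.3] [0.476  0.1169 0.0781]
[-3.33733725 -0.56183875 12.45779439]
10.3083
```

View pics/bot2.png

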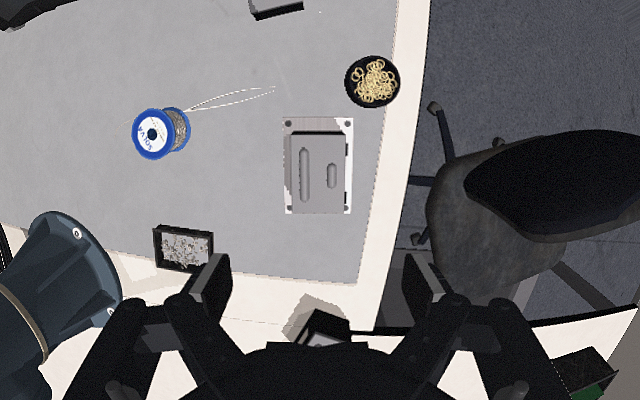

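The lid is down: stop felt at z≈56.3 mm, and the shut face is visible at (318,173). Now I measure the seat and compare ribs.

```bash
cat >> h.py <<'E'
def ribs(im,poly_c,psi,zr,half=(.03,.045)):
    """crop rectified top-plane patch (0.25mm/px) for viewing: rows=box y up, cols=box x"""
    s=.0003; nx,ny=int(.08/s),int(.11/s); gx,gy=np.meshgrid((np.arange(nx)-nx/2)*s,-(np.arange(ny)-ny/2)*s)
    ex=np.array([np.cos(psi),np.sin(psi)]); ey=np.array([-ex[1],ex[0]])
    W=np.dstack([poly_c[0]+gx*ex[0]+gy*ey[0],poly_c[1]+gx*ex[1]+gy*ey[1],np.full_like(gx,zr)])
    T=np.linalg.inv(im["world_from_camera"]); c=W@T[:3,:3].T+T[:3,3]; rr=np.hypot(c[...,0],c[...,1]); th=np.arctan2(rr,c[...,2])
    u=im["cx"]+im["fx"]*th*c[...,0]/rr; v=im["cy"]+im["fx"]*th*c[...,1]/rr
    return cv2.remap(im["pixels"][:,:,::-1].copy(),u.astype(np.float32),v.astype(np.float32),cv2.INTER_CUBIC)
E
python3 - <<'E'
from h import *
a=load("deep1"); b=load("bot2")
ra,ca,ma=toplid(a,260,370,110,230,.06); rb,cb,mb=toplid(b,280,356,115,220,.05)
print(ra,ca);print(rb,cb,mb.sum())
A=ribs(a,ca/1000,np.radians(ra[2]-90),.06); Bm=ribs(b,cb/1000,np.radians(-8.8),.05)
cv2.imwrite("pics/cmp.png",np.hstack([A,Bm]))
E
```

```text
((446.86590576171875, -152.6595458984375), (88.07954406738281, 59.47530746459961), 54.76676940917969) [ 446.96123067 -152.69938321]
((484.4334411621094, 115.63740539550781), (88.6239242553711, 59.8847770690918), 81.18739318847656) [484.8235611  115.61996343] 4233
```

View pics/cmp.png

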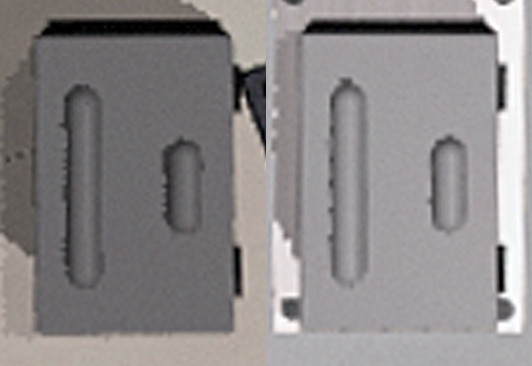

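Rectified patches agree to within about 1 mm, with long ribs on the left in both. I'll grasp the deep box across its front and back, lift it and look.

Run:
```python
from h import *
from cell import r
psi=np.radians(-35.2); ey=np.array([-np.sin(psi),np.cos(psi)]); c=np.array([.44695,-.1527])-ey*.0007
q=quat(psi)
r.move_to([*c,.13],q); r.move_linear([*c,.041],vel=.15); print(r.current_contact_force().round(1),r.current_t())
r.set_gripper(0.0,60); print("op",r.current_opening(),r.current_contact_force().round(1),r.current_tool_pos())
r.move_linear([*c,.17],vel=.2); print(r.current_contact_force().round(1),r.current_torque().round(2),r.current_opening(),r.current_t()); wshot("held1")
```

```text
[-0.5 -0.6  0.4] 12.25
op 0.6927619040927538 [-0.4  1.1  8.7] [ 0.44724039 -0.15352637  0.04211965]
[ 0.3  0.2 -3.2] [0.03 0.01 0.01] 0.6929127810395875 13.4
```

View pics/held1.png

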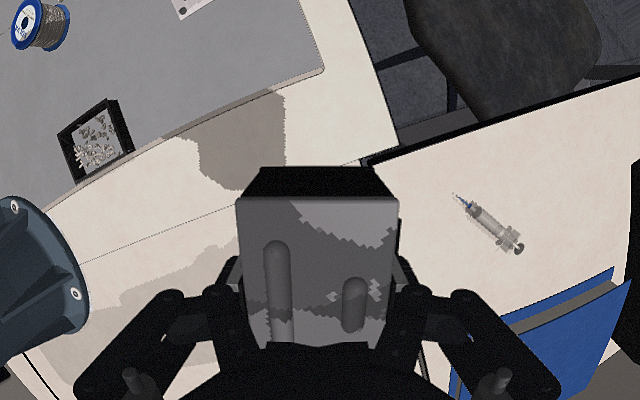

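Box held level; the lid's +y edge is at row 198 (cols 237–398), ribs at (277,285) and (354,305). I'll compute its offset in the tool frame from that edge.

Run:
```python
from h import *
im=load("held1"); T=im["world_from_camera"]@np.linalg.inv(im["mount"]); print("tcp",T[:3,3])
for dz in(.016,.018,.020):
  uv=np.array([(239,198),(318,198),(396,198),(238,230)],float); w=wray(im,uv[:,0],uv[:,1],T[2,3]+dz)
  t=(w-T[:3,3])@T[:3,:3]; print(dz,(t*1000).round(1).tolist())
# sub-pixel edge row: gradient along columns
g=cv2.cvtColor(im["pixels"],cv2.COLOR_RGB2GRAY).astype(float)
for u0,u1 in((245,275),(275,290),(345,365),(375,392)): 
    p=g[185:212,u0:u1].mean(1); d=np.diff(p); print(u0,185+np.argmax(d)+.5,p.round(0)[8:20])
P=wpts(im); S=P[210:235,250:265].reshape(-1,3); print("lid z rel tcp",np.median(S[:,2])-T[2,3])
```

```text
tcp [ 0.44595934 -0.15301375  0.16914422]
0.016 [[45.1, -29.5, -16.0], [45.1, -1.0, -16.0], [45.1, 27.1, -16.0], [32.5, -31.0, -16.0]]
0.018 [[45.7, -29.0, -18.0], [45.7, -1.0, -18.0], [45.7, 26.6, -18.0], [33.3, -30.4, -18.0]]
0.02 [[46.3, -28.4, -20.0], [46.3, -1.0, -20.0], [46.4, 26.0, -20.0], [34.2, -29.9, -20.0]]
245 196.5 [11.  8.  8. 25. 44. 54. 55. 67. 75. 79. 80. 83.]
275 195.5 [10.  8.  9. 29. 47. 55. 55. 68. 75. 78. 81. 83.]
345 199.5 [  8.   8.   7.  29.  50.  54.  56.  81.  97. 107. 119. 134.]
375 199.5 [ 12.   9.   8.  33.  53.  52.  56.  82.  99. 110. 123. 137.]
lid z rel tcp 0.017464144333883103
```

Camera and jaw centring agree on a bias of about 0.7–1.0 mm along the jaws, which I'll correct for. I'll bring the box over the seat, servo out the arm's steady error, and lower it under force watch.

```bash
cat >> h.py <<'E'
def go(r,target,q,vel=.1,n=2):
    """linear move, then correct steady error of the TCP by re-commanding; returns the command used"""
    t=np.array(target,float); c=t.copy(); r.move_linear(c,q,vel)
    for _ in range(n):
        e=t-r.current_tool_pos(); 
        if np.linalg.norm(e)<2e-4: break
        c=c+e; r.move_linear(c,vel=.05)
    return c
E
python3 - <<'E'
from h import *
from cell import r
psi=np.radians(-8.8); ex=np.array([np.cos(psi),np.sin(psi)]); ey=np.array([-ex[1],ex[0]]); q=quat(psi)
S=np.array([.4846,.1156])+.0008*ex-.0003*ey
r.move_to([*S,.17],q)
c=go(r,[*S,.104],q,.15); f0=r.current_contact_force(); print("cmd",c,"act",r.current_tool_pos(),"rot",(Ro.from_quat(q).inv()*Ro.from_quat(r.current_ee_rot())).as_rotvec().round(4),f0.round(1),r.current_t())
np.save("S.npy",S); 
for dz in np.arange(.002,.0135,.0012):
    r.move_linear([c[0],c[1],c[2]-dz],vel=.04); f=r.current_contact_force()-f0; p=r.current_tool_pos(); print(round(dz,4),p.round(4),f.round(1))
    if f[2]>8: break
np.save("c.npy",[c[0],c[1],c[2]-dz]); np.save("f0.npy",f0); print(r.current_torque().round(2),r.current_t())
E
```

```text
cmd [0.48499645 0.11513159 0.10325503] act [0.48508406 0.115141   0.10341594] rot [-0.0003  0.0001 -0.    ] [-0.8  0.1 -2.8] 15.5917
0.002 [0.4849 0.1151 0.1011] [ 0.8 -0.5 -0.8]
0.0032 [0.485  0.1151 0.1   ] [ 0.7 -0.5  0.2]
0.0044 [0.485  0.1151 0.0988] [1.4 0.  0.1]
0.0056 [0.485  0.1151 0.0976] [ 0.9  0.2 -0.6]
0.0068 [0.485  0.1151 0.0964] [0.8 1.1 0.3]
0.008 [0.485  0.1151 0.0952] [ 0.8  1.3 -0.2]
0.0092 [0.4852 0.1151 0.0941] [ 3.8 -0.5 -0.6]
0.0104 [0.4853 0.1151 0.0929] [ 4.5  0.3 -2.6]
0.0116 [0.4853 0.1152 0.0921] [ 0.8 -1.2  7.6]
0.0128 [0.4854 0.1152 0.0919] [-5.1 -2.5 25.1]
[-0.34  0.51 -0.13] 18.0917
```

The box dropped in and stopped at TCP z≈0.092, exactly the predicted seated height. I'll release, retreat, check, then view the shallow box.

Run:
```python
from h import *
from cell import r
psi=np.radians(-8.8); q=quat(psi); c=np.load("c.npy"); 
r.move_linear([c[0]+.0004,c[1],c[2]+.0012],vel=.04); print(r.current_contact_force().round(1))
r.set_gripper(1.0); p=r.current_tool_pos(); print(p)
r.move_linear([p[0],p[1],.31],vel=.3); wshot("bot3"); print(r.current_t(),r.current_tool_pos())
pl=np.radians(2.3); r.move_to([.466,.3545,.26],quat(pl)); wshot("sh1"); print(r.current_t(),r.current_q().round(2))
a=load("bot3"); b=load("sh1")
ra,ca,ma=toplid(a,250,390,90,250,.11); rb,cb,mb=toplid(b,250,380,100,240,.038); print(ra,ca); print(rb,cb)
for z0 in (.11,): 
    P=wpts(a); S=P[...,2][ma>0]; print("top z",np.percentile(S,[5,50,95]))
A=ribs(a,ca/1000,psi,.11); Bm=ribs(b,cb/1000,pl,.038); cv2.imwrite("pics/cmp2.png",np.hstack([A,Bm]));
```

```text
[-2.3 -0.4 10.4]
[0.48520464 0.1151092  0.09143026]
19.65 [0.48451645 0.11499878 0.30814522]
20.6667 [ 0.57  0.41  1.55 -0.    1.18  0.53]
((484.0732421875, 116.65988159179688), (87.81807708740234, 60.681114196777344), 81.23802947998047) [483.77013583 116.77057028]
((466.275146484375, 355.81396484375), (59.110782623291016, 89.34910583496094), 3.2884254455566406) [466.28070237 356.00524674]
top z [0.10831138 0.10966519 0.11562279]
```

View pics/cmp2.png

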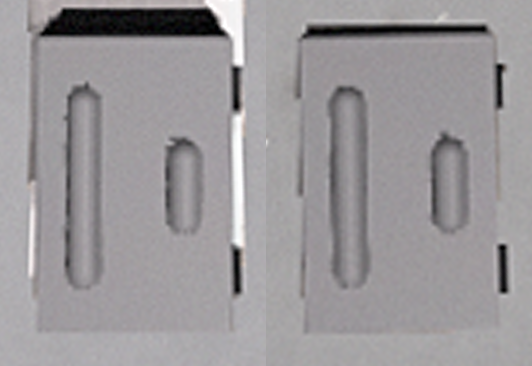

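View pics/bot3.png

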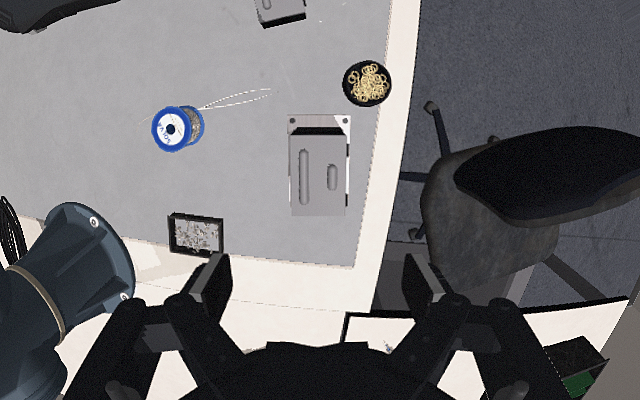

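View pics/sh1.png

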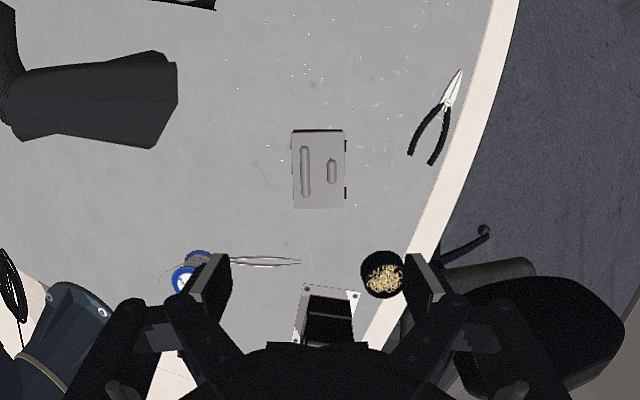

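The deep box's top measures z≈0.110, seated flush with edges parallel to the plate. The shallow box is at (0.466, 0.356), yaw about 3°, long rib on the left, so the same facing. Grasping it.

Run:
```python
from h import *
from cell import r
psi=np.radians(3.1); ex=np.array([np.cos(psi),np.sin(psi)]); ey=np.array([-ex[1],ex[0]]); cs=np.array([.46628,.3559])
c=cs-.0012*ey+.0007*ex; q=quat(psi)
r.move_to([*c,.11],q); go(r,[*c,.026],q,.15,1); print(r.current_contact_force().round(1),r.current_t())
r.set_gripper(0.0,60); p=r.current_tool_pos(); print("op",r.current_opening(),r.current_contact_force().round(1),p,"ex,ey off (mm)",(p[:2]-cs)@ex*1e3,(p[:2]-cs)@ey*1e3)
r.move_linear([*c,.19],vel=.2); print(r.current_contact_force().round(1),r.current_torque().round(2),r.current_opening(),r.current_t()); wshot("held2")
for n,dz in(("held1",.0175),("held2",.0115)):
    im=load(n); T=im["world_from_camera"]@np.linalg.inv(im["mount"]); g=cv2.cvtColor(im["pixels"],cv2.COLOR_RGB2GRAY).astype(float)
    P=wpts(im); print(n,"lid z rel",np.median(P[215:240,295:330,2])-T[2,3])
    pr=g[180:225,295:340].mean(1); 
    for v in range(180,222):
        if pr[v-180]<25<=pr[v-179]:
            rr=v+(25-pr[v-180])/(pr[v-179]-pr[v-180]); w=wray(im,np.array([318.]),np.array([rr]),T[2,3]+dz); print(rr,((w-T[:3,3])@T[:3,:3]*1e3).round(2))
```

```text
[-0.8  0.4  0.4] 22.275
op 0.6959859952973801 [0.1 0.3 5.2] [0.46664832 0.35449074 0.02529617] ex,ey off (mm) 0.2915725546911997 -1.4271194562240168
[ 0.4  0.5 -1.8] [-0.04 -0.02 -0.02] 0.6904106790719164 23.6083
held1 lid z rel 0.017423176216532305
195.77976817702844 [[ 46.36  -1.03 -17.51]]
held2 lid z rel 0.012227738807664784
190.37985309548793 [[ 47.5   -0.7  -11.55]]
```

View pics/held2.png

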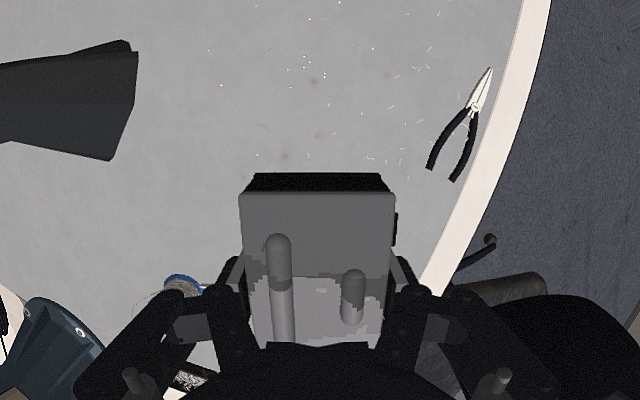

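Shallow box held level. Close-range comparison puts it about 1 mm further along +y in the jaws than the deep box was, while the far view says 0.2 mm. I'll take 0.9 mm and lower under force watch.

Run:
```python
from h import *
from cell import r
psi=np.radians(-8.8); ex=np.array([np.cos(psi),np.sin(psi)]); ey=np.array([-ex[1],ex[0]]); q=quat(psi)
S=np.array([.4853,.11515])-.0009*ey
r.move_to([*S,.19],q)
c=go(r,[*S,.147],q,.15); r.sleep(.1); f0=r.current_contact_force(); print("cmd",c,"act",r.current_tool_pos(),f0.round(1),r.current_t())
for dz in np.arange(.002,.0145,.0011):
    r.move_linear([c[0],c[1],c[2]-dz],vel=.04); f=r.current_contact_force()-f0; p=r.current_tool_pos(); print(round(dz,4),p.round(4),f.round(1))
    if f[2]>8: break
np.save("c.npy",[c[0],c[1],c[2]-dz]); np.save("f0.npy",f0); print(r.current_torque().round(2),r.current_t())
```

```text
cmd [0.48476229 0.1141243  0.14620556] act [0.48479859 0.11410552 0.14629563] [-0.3 -0.5 -2.2] 25.6417
0.002 [0.4847 0.1141 0.144 ] [0.8 0.6 0.1]
0.0031 [0.4847 0.1141 0.143 ] [-0.4  0.6 -0. ]
0.0042 [0.4847 0.1141 0.1419] [0.  0.9 1.1]
0.0053 [0.4847 0.1141 0.1408] [1.  0.6 0.3]
0.0064 [0.4847 0.1141 0.1397] [-0.2  0.2  1. ]
0.0075 [0.4847 0.1141 0.1386] [0.2 0.2 0.2]
0.0086 [0.4847 0.1141 0.1375] [0.5 1.2 0.8]
0.0097 [0.4847 0.1141 0.1364] [ 0.6  1.  -0.3]
0.0108 [0.4848 0.1141 0.1354] [0.7 0.8 1. ]
0.0119 [0.4849 0.1142 0.1352] [-4.7  0.1 15.1]
[-0.12  0.77 -0.  ] 28.1417
```

It stopped at TCP z=0.1352, against a predicted 0.1353, so it is fully down with no side load. Release and check.

Run:
```python
from h import *
from cell import r,optics
psi=np.radians(-8.8); c=np.load("c.npy"); 
r.move_linear([c[0]+.0002,c[1],c[2]+.0008],vel=.04); print(r.current_contact_force().round(1))
r.set_gripper(1.0); p=r.current_tool_pos(); print(p)
r.move_linear([p[0],p[1],.346],vel=.3); wshot("bot4"); print(r.current_t(),r.current_contact_force().round(1))
a=load("bot4"); ra,ca,ma=toplid(a,250,390,90,250,.148); print(ra,ca,np.percentile(wpts(a)[...,2][ma>0],[5,50,95]))
r.move_to([.30,-.35,.32],quat(-.8)); print(r.current_t())
for n in("top","scene"):
    im=optics.get_image(n); cv2.imwrite(f"pics/{n}9.png",im["pixels"][:,:,::-1]); np.savez(n+"9.npz",**im)
im=load("top9"); P=pts(im)
old=pts(load("top0"))
for nm,(u0,u1,v0,v1,l,h) in dict(cl=(248,280,148,180,.025,.05),sp=(248,282,235,272,.04,.08)).items():
    for X in(old,P):
        s=X[v0:v1,u0:u1].reshape(-1,3); s=s[(s[:,2]>l)&(s[:,2]<h)]; print(nm,s.mean(0).round(4))
s=load("scene9")["pixels"][130:260,280:440,::-1]; t=load("top9")["pixels"][140:230,230:360,::-1]
cv2.imwrite("pics/fin.png",np.hstack([cv2.resize(s,(480,390),interpolation=cv2.INTER_CUBIC),cv2.resize(t,(320,390),interpolation=cv2.INTER_CUBIC)]))
```

```text
[-1.1 -0.5  3.1]
[0.48498219 0.11412809 0.13505581]
29.675 [-1.1  0.5 -0.4]
((483.91278076171875, 116.17880249023438), (87.2398681640625, 60.6093864440918), 81.23854064941406) [483.5352136  116.16921266] [0.14629032 0.14763133 0.15351089]
31.4917
cl [0.5626 0.2066 0.0315]
cl [0.5626 0.2062 0.0313]
sp [0.3016 0.197  0.0524]
sp [0.3016 0.1971 0.0523]
```

View pics/fin.png

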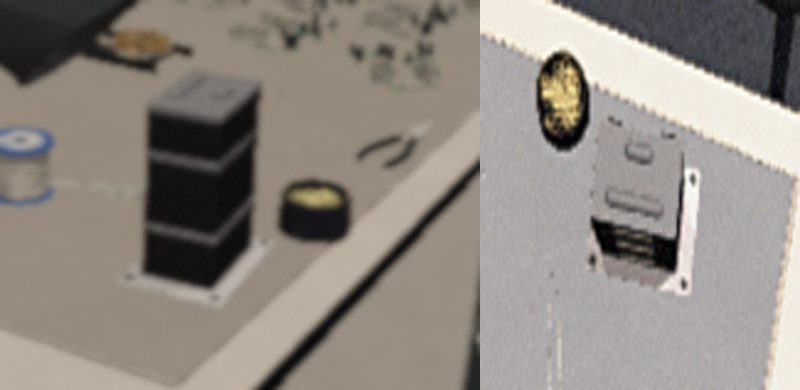

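View pics/bot4.png

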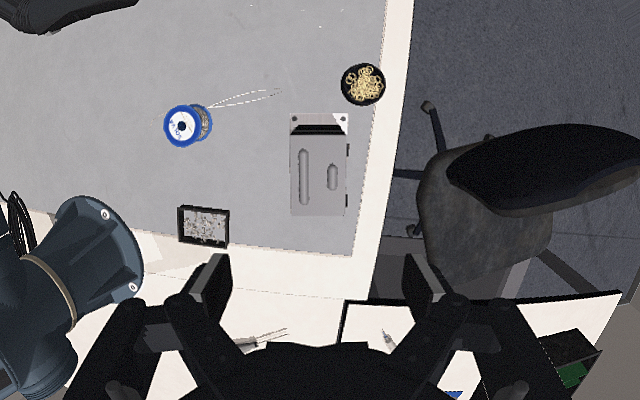

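The stack stands straight: its top measures 0.1476 m against a nominal 0.148 m, with yaw matching the deep box. The bystanders haven't moved and the arm is clear, so I'm handing in.

```bash
python3 -c "
from cell import r
r.hand_in(); print(r.current_t())"
```

```text
the job is handed in; nothing more can be done
the job is handed in; nothing more can be done
```

The job is handed in: the lid is shut, the deep box is on it and the shallow box is on the deep one. I started the hand-in at about 31.5 s of the 64 s allowed, and it gave no verdict.

- **Lid:** I closed it by sweeping the shut fingertips round the hinge. They met a firm stop at about 56.3 mm over the rib, where 56.5 mm is nominal.
- **Deep box:** it stopped at the predicted height, and its top measured 0.1097 m (nominal 0.110 m).
- **Shallow box:** it also stopped at the predicted height, and its top measured 0.1476 m (nominal 0.148 m). Yaw matches the deep box within 0.1°, and the two centres looked about 0.5 mm apart in the wrist views.
- **Bystanders:** the tip cleaner and the solder spool moved less than 0.5 mm by the top camera. The arm was clear of everything at hand-in.

**Checks that disagreed:**
- **Camera against jaws:** the wrist camera sat 0.3 to 1 mm off the jaw centre, so I allowed for that when placing.
- **Shallow box in the jaws:** two estimates of its sideways offset differed by about 1 mm (0.2 against roughly 1.1 mm). I used 0.9 mm and it went down with no notable side force.

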